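# Index the turntable and set its brake

## Task

With closed fingers used like one finger, push on the arms of the indexing turntable until its one long arm points straight at the pointed upright index post, and let it come to rest there. Then push the brake lever round until it is fully home against its stop pin, with the long arm still pointing at the post. Only push: leave the bearing seated on the turntable and every other loose thing where it is.

Things in the scene. Friction and masses are not known exactly. Their poses are not given: they have to be found in the camera images.
- base: fixed blue-green base plate of the fixture, 320 x 420 mm, 12 mm thick. Origin on the bench surface (z = 0) exactly below the turntable's vertical axis; the plate reaches from -140 to +180 mm in its x and from -270 to +150 mm in its y. Its +x axis runs from the turntable axis to the index post. It is turned on the bench between about -0.15 and 0.4 rad
- index_post (a point): the fixed upright steel post on the base with a pointed top, 16 mm diameter, 72 mm high above the bench, 150 mm from the turntable axis along the base's +x; this point is on its centre line 42 mm above the bench
- turntable (a joint): turn of the turntable about its vertical axis, rad, growing counter-clockwise from above; the long arm points at the index post at +pi or -pi and directly away from it at 0. It starts between -2.2 and 2.2, turns freely either way, several turns, and stays where it is left; friction about 0.15 N m
- hub (a point): point on the turntable axis, 42 mm above the bench. Black disc of 50 mm radius, top 50 mm above the bench, with four level round steel arms at right angles, 10 to 15 mm thick, centre line 42 mm above the bench (30 mm above the base plate). Three arms end 90 mm from the axis, the long one 125 mm from the axis
- long_arm_end (a point): centre of the outer end of the long arm, 125 mm from the turntable axis, 42 mm above the bench
- brake_lever (a joint): swing of the brake lever about its vertical pivot, rad, growing counter-clockwise from above; starts between 0 and 0.35 (off) and is fully home against its stop at 1.2. Stays where it is left; friction about 0.12 N m. At 0 the lever points 135 degrees clockwise of the base's +x, at 1.2 about 66 degrees clockwise of it
- brake_pivot (a point): the lever's pivot axis, at x = 0, y = -160 mm of the base, 44 mm above the bench; round boss of 40 mm diameter below, top 52 mm above the bench
- brake_end (a point): centre line of the lever near its outer end, 95 mm from the pivot, 44 mm above the bench. The lever is a flat steel bar 12 mm wide, 10 mm thick, ending in a black knob of 18 mm diameter; it lies outward from the turntable. A thin upright stop pin, 46 mm high, stands at its home side, 85 mm from the pivot
- bearing: loose steel bearing ring, 68 mm outer diameter, 18 mm high, seated round a short spigot in the middle of the turntable disc, its top 68 mm above the bench; origin at the centre of its underside. Must stay seated
- bush: spare brass bush, 32 mm diameter, 26 mm high, standing on the base plate; loose bystander, to be left alone; origin at the centre of its underside or of the tool
- pin: steel locating pin standing on the base plate, 45 mm high, 20 mm head; loose bystander, to be left alone; origin at the centre of its underside or of the tool
- block: steel block 30 x 40 x 30 mm high, on the base plate; loose bystander, to be left alone; origin at the centre of its underside or of the tool
- wrench: open-ended wrench lying on the bench; loose bystander, to be left alone; origin at the centre of its underside or of the tool
- driver: screwdriver lying on the bench; loose bystander, to be left alone; origin at the centre of its underside or of the tool
- mug: white mug, 80 mm wide, 90 mm high; loose bystander, to be left alone; origin at the centre of its underside or of the tool
- oil: grey oil bottle, 56 mm wide, 130 mm high; loose bystander, to be left alone; origin at the centre of its underside or of the tool

How it is judged (in metres and radians):
On the way, in this order (a step that is already met when the one before it is completed fails the run):
1. the long arm points at the index post and is at rest (y of long_arm_end in the frame of base between -0.009 and 0.009 m and x of long_arm_end in the frame of base above 0.1 m and velocity of joint turntable between -0.08 and 0.08 rad/s), for 0.3 s.
2. the brake lever is fully home, the long arm still pointing at the post (y of long_arm_end in the frame of base between -0.009 and 0.009 m and x of long_arm_end in the frame of base above 0.1 m and value of joint brake_lever above 1.12 rad), for 0.2 s.
At the end, for the whole second after the job is handed in: the end of the long arm is within 9 mm sideways of the line from the turntable axis to the index post (about 4 degrees), on the post's side and at rest; the brake lever is at 1.12 rad or more (home is 1.2); the bearing is still on its seat (moved less than 8 mm) (all of step 2 and velocity of joint turntable between -0.08 and 0.08 rad/s and distance of bearing from where it was at the start of the episode below 0.008 m); the robot touches nothing.
It fails at once if the bearing is lifted or pushed off its seat (distance of bearing from where it was at the start of the episode above 0.01 m).
It fails at once if a bystander is moved more than 20 mm (distance of any of bush, pin, block, wrench, driver, mug, oil from where it was at the start of the episode above 0.02 m).
It also fails if it takes over 67 s, if anything falls off the work surface, if the arm or the gripper's body presses on something with over 40 N, if the wrist force passes 120 N, or if a joint passes its speed limit or range.

## Robot

A 6-joint arm with a two-finger parallel gripper is mounted at the origin on the work surface. World frame = base frame: x ahead of the robot, y to its left, z up, the work surface at z = 0. Lengths are in mm, angles in degrees, forces in N, time in s.
With the tool pointing down it reaches from about 350 to 850 mm from the base axis. Payload 8.1 kg.
Tool frame: the origin (TCP) lies on the centre line of the jaws, within the pads' length; the fingertips stand 11 mm ahead of it and the grasp point (between the pads) lies 8 mm behind it; z points along the fingers, y is the direction in which the jaws open and shut (so a half turn about z gives the same grasp; the last joint's range is limited). The gripper opens to 85 mm and grips with 20 to 120 N. Pads are 22 mm wide; open, the fingers measure 114 mm over their backs; the gripper's body (76 mm by 85 mm) begins 54 mm behind the grasp point. The pads swing forward as they close: fully open they stand 13 mm farther back than shut.
Start: joints at [-81.498, 7.471, 85.268, -0, 87.261, -4.893], TCP at [139.026, -583.676, 242.292] pointing down, gripper open.
Joint ranges: [-169.43, 169.43], [-51.17, 129.36], [1.28, 143.12], [-76.62, 256.62], [0, 156.53], [-152.29, 152.29]. Speed limits (degrees/s): [136.94, 136.94, 159.86, 180, 180, 180].

## Interface

Orientations are given as [roll, pitch, yaw] about the fixed x, y, z axes, in that order (R = Rz(yaw) Ry(pitch) Rx(roll)).
In Python, from bench import telemetry, viewer, r gives the robot as it stands.
- The arm moves only by the shell command python3 -m inch 'ROWS' [FORCE]. ROWS is JSON, a list of rows, each a list of 3 entries, a list of its own where there are three numbers: the shift along the tool's x, y, z in cm, then the turn, a rotation vector about the tool's x, y, z in rad, then the opening, from 0 (shut) to 1 (fully open). A call has 1 to 20 rows; each row is the pose to reach, as a shift and turn from the pose commanded when the call began, along the tool's axes at that moment; what a row does not reach only later rows make up. A row lasts 1/10 s, in which the tool goes at most 50 mm and 8.59 degrees, less where a joint would pass 70% of its speed; a pose out of reach is approached as far as the arm can. A call with a gripper value outside its range is refused whole. The fingers move at their own pace and stop on an object; FORCE is the grip in N (left out, the last holds). Time passes only in rows, so rows that repeat a pose let the fingers close. It gives the time, the measured TCP pose, the force and the opening at its end, in the units of the state.
- telemetry.sense(): the state, without advancing time (a new reading comes with each control period).
- viewer.snapshot(name): name is "scene" or "top" or "wrist"; returns the picture (384x512x3 uint8, red, green, blue); there is no depth.
- viewer.camera_model(name): a dict with "fx", "fy", "cx", "cy" (pixels), "cam_to_world" (4x4, takes a point from camera to world coordinates); the wrist camera has in their place "mount" (4x4, takes a point from camera to tool coordinates, whose origin is the TCP and whose axes are the flange's). Camera axes: x right, y down, z forward; pixel columns grow to the right and rows downward; lengths in mm; the calibration is good to about 2 mm. A picture is of the moment at which its call begins: read the wrist's pose just before it. camera_model takes no time and is no camera call.
- r.hand_in(): hands the job in, once; it reports no verdict.
The state is a dict: "time": time; "joint_pos": joint angles; "qd": joint speeds; "joint_efforts": joint torques, N m; "tool_pos": TCP position; "tcp_rot": TCP orientation; "ft_force": force on the tool from outside, world axes, zero at the start; "wrist_torque": the same for the moment, N m; "finger_gap": finger opening in mm.
Only numpy, scipy, OpenCV 4.12 (cv2) and the standard library are available. Lean on these libraries where they do the work, as an engineer would, in place of code of your own. Each camera call takes 0.05 s, during which the arm holds its last target.

## Working session

There is one attempt and no reset: what is moved stays moved. The work goes in short steps, Python scripts to look and compute and a shell command to move; the robot and the scene stay as the last step left them, time stands still between calls to the robot, and variables do not carry over. Pictures are saved under pics/ and viewed, and the job is handed in when it is done.

```bash
ls; mkdir -p pics
python3 - <<'E'
from bench import telemetry, viewer, r
import cv2
print(telemetry.sense())
for n in ["scene","top","wrist"]:
    im=viewer.snapshot(n); cv2.imwrite(f"pics/{n}0.png",im[:,:,::-1]); print(n,viewer.camera_model(n))
E
```

```text
pics
{'time': 0.0, 'joint_pos': array([-8.14979545e+01,  7.51577829e+00,  8.53316233e+01,  2.13317529e-04,
        8.72592751e+01, -4.89376545e+00]), 'qd': array([-0.00503841, -0.04034713,  0.06597295, -0.02691893, -0.065684  ,
        0.03100327]), 'joint_efforts': array([-1.06672313e-03, -5.69401538e+01, -5.00544047e+01, -6.54502244e-06,
        1.51129958e-02, -1.01761833e-05]), 'tool_pos': array([ 138.94274344, -583.14242281,  241.21494111]), 'tcp_rot': array([-1.79893730e+02, -9.31270214e-03,  1.33957919e+01]), 'ft_force': array([-0.13616725,  0.21101396,  0.28523856]), 'wrist_torque': array([0.01348935, 0.02024481, 0.01333616]), 'finger_gap': 84.95939738569732}
scene {'fx': 352.0813353991892, 'fy': 352.0813353991892, 'cx': 254.9837069636338, 'cy': 190.99531443605608, 'cam_to_world': array([[-3.46943302e-01,  5.77916009e-01, -7.38676812e-01,
         1.30080000e+03],
       [ 9.37783346e-01,  2.02101089e-01, -2.82342958e-01,
         2.85038780e+02],
       [-1.38831270e-02, -7.90675810e-01, -6.12077628e-01,
         6.74012570e+02],
       [ 0.00000000e+00,  0.00000000e+00,  0.
[... 267 characters left out ...]
389e-01, -8.43655802e-03, -2.11432332e-04,
         2.27409961e+00],
       [ 8.79968519e-04, -7.93180202e-02, -9.96848974e-01,
         1.38473553e+03],
       [ 0.00000000e+00,  0.00000000e+00,  0.00000000e+00,
         1.00000000e+00]])}
wrist {'fx': 303.9261250343487, 'fy': 303.9261250343487, 'cx': 254.11969810297617, 'cy': 197.27570270037728, 'mount': array([[-3.44426865e-04, -9.60813963e-01, -2.77193814e-01,
         7.02856366e+01],
       [ 9.99999737e-01, -5.07938732e-04,  5.18077407e-04,
        -5.82716849e-03],
       [-6.38573481e-04, -2.77193562e-01,  9.60813885e-01,
        -1.31765732e+02],
       [ 0.00000000e+00,  0.00000000e+00,  0.00000000e+00,
         1.00000000e+00]])}
```

View pics/scene0.png

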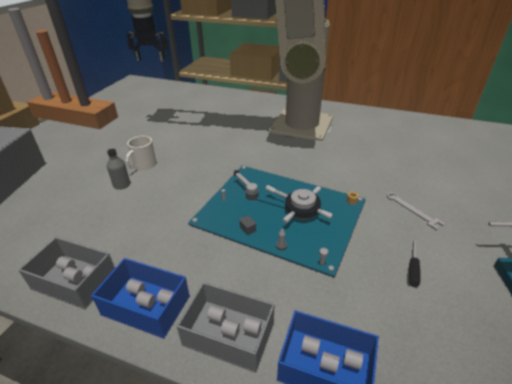

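View pics/top0.png

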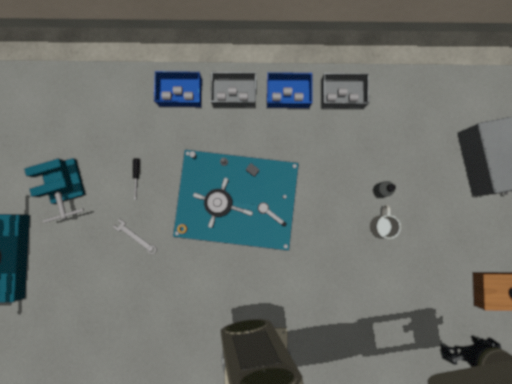

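Run:
```python
import cv2
im=cv2.imread("pics/top0.png")[140:260,165:310]
cv2.imwrite("pics/topz.png",cv2.resize(im,None,fx=5,fy=5,interpolation=cv2.INTER_CUBIC))
im=cv2.imread("pics/scene0.png")[160:275,185:375]
cv2.imwrite("pics/scenez.png",cv2.resize(im,None,fx=4,fy=4,interpolation=cv2.INTER_CUBIC))
```

```text
(no output)
```

View pics/topz.png

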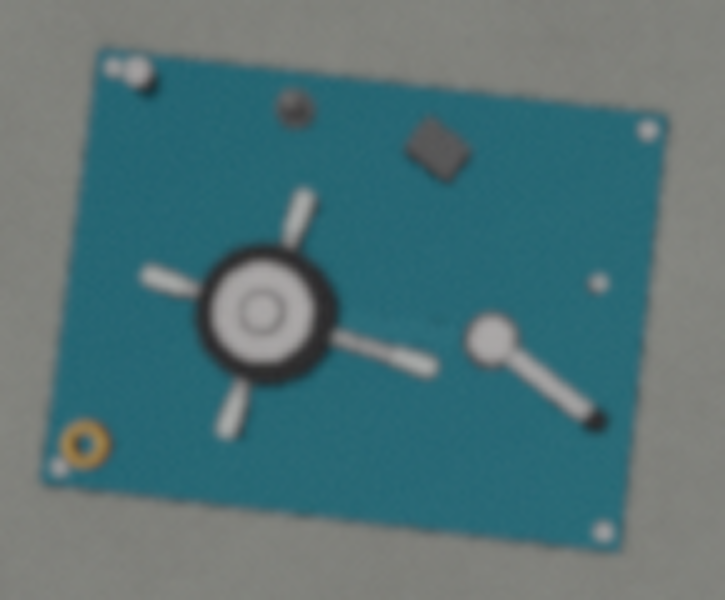

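View pics/scenez.png

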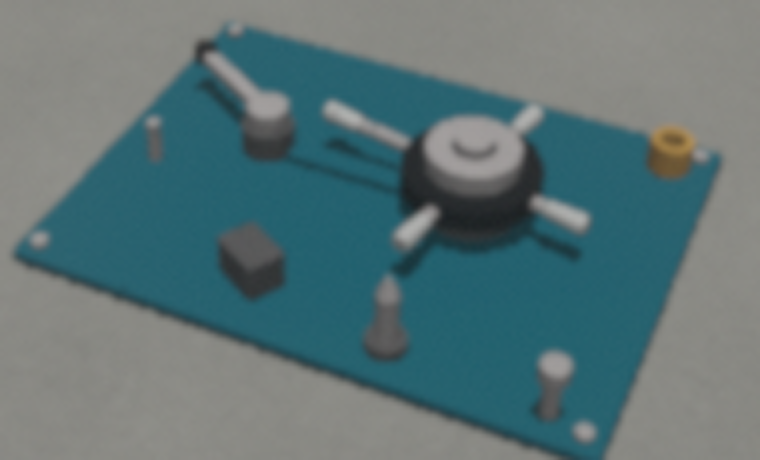

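```bash
cat > h.py <<'E'
import numpy as np, cv2, math
from bench import telemetry, viewer, r
def ray(name,uv,z):
    m=viewer.camera_model(name); T=m["cam_to_world"]
    d=T[:3,:3]@np.array([(uv[0]-m["cx"])/m["fx"],(uv[1]-m["cy"])/m["fy"],1])
    o=T[:3,3]; return o+d*(z-o[2])/d[2]
E
python3 - <<'E'
from h import *
for n,roi in (("top",(140,260,165,310)),("scene",(160,275,185,375))):
    im=cv2.imread(f"pics/{n}0.png"); a,b,c,d=roi
    hsv=cv2.cvtColor(im,cv2.COLOR_BGR2HSV)
    m=np.zeros(im.shape[:2],np.uint8); s=hsv[a:b,c:d]
    m[a:b,c:d]=((s[...,0]>85)&(s[...,0]<105)&(s[...,1]>100))*255
    cs,_=cv2.findContours(m,cv2.RETR_EXTERNAL,cv2.CHAIN_APPROX_NONE)
    c_=max(cs,key=cv2.contourArea)
    P=np.array([ray(n,p[0],12)[:2] for p in c_],np.float32)
    (cx,cy),(w,h),ang=cv2.minAreaRect(P); print(n,cx,cy,w,h,ang)
    bx=cv2.boxPoints(((cx,cy),(w,h),ang)); print(bx)
# features from top: zoom coordinates/5 + offset
def z(u,v): return (165+(u-2)/5,140+(v-2)/5)
for nm,u,v,h in [("hub",262,312,68),("armend",436,367,42),("armS",305,190,42),("armW",143,272,42),("armN",227,437,42),("post",294,106,72),("knob",595,420,44),("pivot",491,340,52),("stop",598,283,46),("block",438,150,42),("pin",138,72,57)]:
    print(nm,ray("top",z(u,v),h).round(1))
E
```

```text
top 559.760498046875 76.70597839355469 413.6964111328125 314.16162109375 83.71833801269531
[[ 380.99026  -111.713135]
 [ 693.2656   -146.0875  ]
 [ 738.53076   265.1251  ]
 [ 426.25537   299.49945 ]]
scene 565.053955078125 77.83210754394531 413.6346740722656 318.25640869140625 83.60254669189453
[[ 383.87207 -109.96654]
 [ 700.1467  -145.42818]
 [ 746.23584  265.63074]
 [ 429.96118  301.0924 ]]
hub [546.5 138.5  68. ]
armend [510.   18.4  42. ]
armS [634.2 112.2  42. ]
armW [575.1 225.6  42. ]
armN [459.8 164.3  42. ]
post [689.5 118.3  72. ]
knob [473.8 -93.3  44. ]
pivot [528.9 -20.   52. ]
stop [569.8 -95.   46. ]
block [663.5  18.4  42. ]
pin [715.  229.7  57. ]
```

```bash
python3 -m inch '[[[3,-3.4,-3.8],[0,0,0.05],0],[[6,-6.8,-3.8],[0,0,0.1],0],[[9,-10.2,-3.8],[0,0,0.15],0],[[12,-13.6,-3.8],[0,0,0.2],0],[[15,-17,-3.8],[0,0,0.25],0],[[18,-20.4,-3.8],[0,0,0.3],0],[[21,-23.8,-3.8],[0,0,0.344],0],[[24,-27.3,-3.8],[0,0,0.344],0],[[27,-30.7,-3.8],[0,0,0.344],0],[[30,-34.1,-3.8],[0,0,0.344],0],[[33,-37.5,-3.8],[0,0,0.344],0],[[36,-40.9,-3.8],[0,0,0.344],0],[[39,-44.3,-3.8],[0,0,0.344],0],[[42,-47.7,-3.8],[0,0,0.344],0],[[45,-51.1,-3.8],[0,0,0.344],0],[[48.1,-54.6,-3.8],[0,0,0.344],0],[[48.1,-54.6,-3.8],[0,0,0.344],0],[[48.1,-54.6,-3.8],[0,0,0.344],0],[[48.1,-54.6,-3.8],[0,0,0.344],0],[[48.1,-54.6,-3.8],[0,0,0.344],0]]' 40
python3 - <<'E'
from h import *
s=telemetry.sense(); print(s["time"],s["tool_pos"],s["tcp_rot"],s["finger_gap"],s["joint_pos"])
im=viewer.snapshot("wrist"); cv2.imwrite("pics/w1.png",im[:,:,::-1])
im=viewer.snapshot("scene"); cv2.imwrite("pics/s1.png",im[:,:,::-1])
E
```

```text
time: 2.15
tool_pos: [480.2, 57.8, 280.4]
tcp_rot: [180.0, -0.0, -6.4]
ft_force: [1.4, -0.1, 0.1]
finger_gap: -0.3
2.15 [480.17844998  57.75037234 280.43410339] [ 1.79986213e+02 -1.52037689e-02 -6.41186485e+00] -0.26083924288002097 [ 7.92451689e-01 -1.15830890e+01  9.99133846e+01 -1.55912483e-02
  9.16563496e+01  9.72038659e+01]
```

View pics/w1.png

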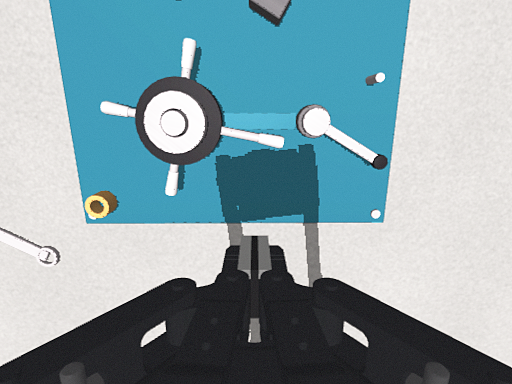

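```bash
cat >> h.py <<'E'
from scipy.spatial.transform import Rotation as Ro
def wray(uv,z,pos,rpy):
    m=viewer.camera_model("wrist"); T=np.eye(4); T[:3,:3]=Ro.from_euler('xyz',rpy,degrees=True).as_matrix(); T[:3,3]=pos
    T=T@m["mount"]
    d=T[:3,:3]@np.array([(uv[0]-m["cx"])/m["fx"],(uv[1]-m["cy"])/m["fy"],1])
    o=T[:3,3]; return o+d*(z-o[2])/d[2]
E
python3 - <<'E'
from h import *
pos=[480.18,57.75,280.43];rpy=[180,0,-6.41]
for nm,u,v,h in [("hub spigot",174,122,68),("armend",284,142,42),("armS",189,40,42),("armW",102,107,42),("armN",171,194,42),("knob",380,162,44),("pivot",317,121,52),("stop",380,77,46),("cornerBL",86,223,12),("cornerBR",385,222,12),("bush",98,206,38)]:
    print(nm,wray((u,v),h,pos,rpy).round(1))
# top tip post from scene view
im=cv2.imread("pics/scene0.png")
for z in (72,): print(ray("scene",(185+(390-1.5)/4,160+(276-1.5)/4),z))
E
```

```text
hub spigot [546.9 138.7  68. ]
armend [508.8  18.1  42. ]
armS [631.4 112.8  42. ]
armW [572.9 225.8  42. ]
armN [460.  165.5  42. ]
knob [471.8 -96.1  44. ]
pivot [529.5 -20.8  52. ]
stop [569.2 -95.1  46. ]
cornerBL [424.5 301.3  12. ]
cornerBR [ 378.9 -116.    12. ]
bush [453.8 263.4  38. ]
[693.60819149 122.42255218  72.        ]
```

```bash
python3 -m inch '[[[0,0,3],[0,0,0],0],[[0,0,7],[0,0,0],0],[[0,0,11],[0,0,0],0],[[0,0,15],[0,0,0],0],[[0,0,18],[0,0,0],0],[[0,0,21],[0,0,0],0],[[0,0,23],[0,0,0],0],[[0,0,24.2],[0,0,0],0],[[0,0,24.2],[0,0,0],0],[[0,0,24.2],[0,0,0],0]]'
python3 - <<'E'
from h import *
s=telemetry.sense(); print(s["tool_pos"],s["tcp_rot"],s["ft_force"])
b=np.array([[.99396,-.10973],[.10973,.99396]]); p=b@(s["tool_pos"][:2]-[547,138.6]); print(p,np.hypot(*p))
for a in np.arange(-122,-13,6):
    q=105*np.array([math.cos(math.radians(a)),math.sin(math.radians(a))])-p
    print(a,(q[0]/10).round(2),(-q[1]/10).round(2))
E
```

```text
time: 3.25
tool_pos: [481.1, 58.6, 39.2]
tcp_rot: [-180.0, -0.1, -6.3]
ft_force: [0.2, -0.5, 0.7]
finger_gap: -0.2
[481.07611708  58.61197338  39.21982552] [-1.79990638e+02 -5.95763079e-02 -6.34807473e+00] [ 0.22509524 -0.50096599  0.66549621]
[-56.7486165  -86.73872661] 103.65332686008615
-122 0.11 0.23
-116 1.07 0.76
-110 2.08 1.19
-104 3.13 1.51
-98 4.21 1.72
-92 5.31 1.82
-86 6.41 1.8
-80 7.5 1.67
-74 8.57 1.42
-68 9.61 1.06
-62 10.6 0.6
-56 11.55 0.03
-50 12.42 -0.63
-44 13.23 -1.38
-38 13.95 -2.21
-32 14.58 -3.11
-26 15.11 -4.07
-20 15.54 -5.08
-14 15.86 -6.13
```

```bash
python3 -m inch '[[[0.5,0.4,0],[0,0,0],0],[[1.1,0.8,0],[0,0,0],0],[[2.1,1.2,0],[0,0,0],0],[[3.1,1.5,0],[0,0,0],0],[[4.2,1.7,0],[0,0,0],0],[[5.3,1.8,0],[0,0,0],0],[[6.4,1.8,0],[0,0,0],0],[[7.5,1.7,0],[0,0,0],0],[[8.6,1.4,0],[0,0,0],0],[[9.6,1.1,0],[0,0,0],0],[[10.6,0.6,0],[0,0,0],0],[[11.5,0.0,0],[0,0,0],0],[[12.4,-0.6,0],[0,0,0],0],[[13.2,-1.4,0],[0,0,0],0],[[14.0,-2.2,0],[0,0,0],0],[[14.6,-3.1,0],[0,0,0],0],[[14.6,-3.1,0],[0,0,0],0],[[14.6,-3.1,0],[0,0,0],0]]'
python3 - <<'E'
from h import *
s=telemetry.sense(); print(s["tool_pos"],s["tcp_rot"],s["ft_force"])
b=np.array([[.99396,-.10973],[.10973,.99396]]); p=b@(s["tool_pos"][:2]-[547,138.6]); print(p,np.hypot(*p))
im=viewer.snapshot("wrist"); cv2.imwrite("pics/w2.png",im[:,:,::-1])
im=viewer.snapshot("scene"); cv2.imwrite("pics/s2.png",cv2.resize(im[160:275,185:375,::-1],None,fx=4,fy=4,interpolation=2))
E
```

```text
time: 5.05
tool_pos: [629.5, 74.1, 38.6]
tcp_rot: [-180.0, -0.1, -6.3]
ft_force: [-0.2, 0.5, 0.6]
finger_gap: -0.2
[629.48177256  74.06969191  38.55321579] [-1.79991148e+02 -5.59250696e-02 -6.27308787e+00] [-0.20310857  0.45255221  0.64864414]
[ 89.06449336 -55.08982013] 104.72522265203625
```

View pics/w2.png

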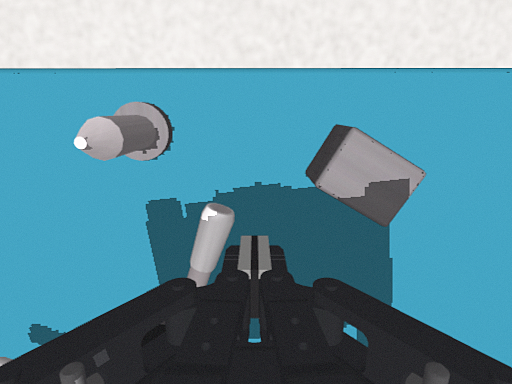

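View pics/s2.png

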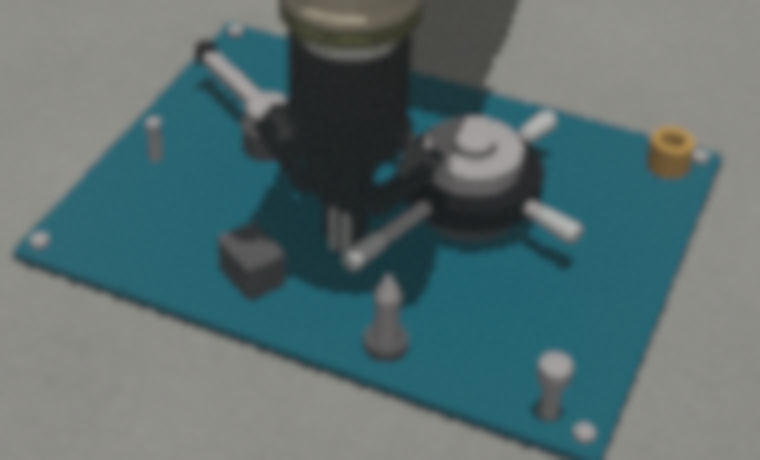

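```bash
cat >> h.py <<'E'
B=np.array([[.99396,-.10973],[.10973,.99396]]); H=np.array([547,138.6])
def tb(p): return B@(np.array(p)[:2]-H)
E
python3 - <<'E'
from h import *
pos=[629.48,74.07,38.55];rpy=[180,0,-6.27]
for nm,u,v,h in [("endtopcentre",219,206,42),("end",219,211,48),("armback",196,280,46),("post tip",80,143,72),("postfoot",142,131,16)]:
    q=wray((u,v),h,pos,rpy); p=tb(q); print(nm,q.round(1),p.round(1),np.hypot(*p).round(1),math.degrees(math.atan2(p[1],p[0])))
E
```

```text
endtopcentre [660.3  86.3  42. ] [118.3 -39.6] 124.8 -18.497676667886367
end [659.9  85.6  48. ] [118.  -40.2] 124.7 -18.826900992958347
armback [627.1 101.3  46. ] [ 83.8 -28.3] 88.4 -18.675773235667872
post tip [695.3 122.8  72. ] [149.1   0.6] 149.1 0.23229647917623322
postfoot [695.3 122.8  16. ] [149.1   0.6] 149.2 0.2179218295087977
```

```bash
python3 -m inch '[[[0.3,-0.5,0],[0,0,0],0],[[0.6,-1.0,0],[0,0,0],0],[[0.8,-1.5,0],[0,0,0],0],[[1.0,-2.0,0],[0,0,0],0],[[1.2,-2.4,0],[0,0,0],0],[[1.3,-2.8,0],[0,0,0],0],[[1.4,-3.1,0],[0,0,0],0],[[1.4,-3.3,0],[0,0,0],0],[[1.4,-3.4,0],[0,0,0],0],[[1.4,-3.4,0],[0,0,0],0],[[1.4,-3.4,0],[0,0,0],0]]'
python3 - <<'E'
from h import *
s=telemetry.sense(); print(s["tool_pos"],s["tcp_rot"],s["ft_force"],tb(s["tool_pos"]))
im=viewer.snapshot("wrist"); cv2.imwrite("pics/w3.png",im[:,:,::-1])
E
```

```text
time: 6.25
tool_pos: [646.8, 106.0, 38.4]
tcp_rot: [-180.0, -0.0, -6.3]
ft_force: [-0.3, 0.2, -0.2]
finger_gap: 0.2
[646.77373614 105.9750053   38.43900965] [-1.79984258e+02 -2.10286678e-02 -6.31786645e+00] [-0.30587399  0.20043795 -0.17688001] [102.75104344 -21.47976767]
```

View pics/w3.png

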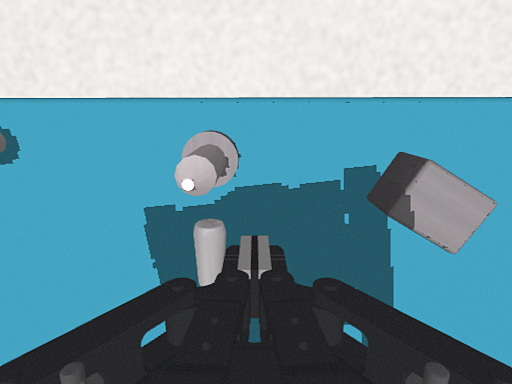

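Run:
```python
from h import *
pos=[646.77,105.98,38.44];rpy=[180,0,-6.32]
for nm,u,v,h in [("end",209.5,224,46),("armback",208,280,46),("post tip",187.5,184,72),("postfoot",211,158,16)]:
    q=wray((u,v),h,pos,rpy); p=tb(q); print(nm,q.round(1),p.round(1),np.hypot(*p).round(1),math.degrees(math.atan2(p[1],p[0])))
```

```text
end [671.1 122.8  46. ] [125.1  -2.1] 125.1 -0.9540061407196101
armback [643.9 127.7  46. ] [97.5 -0.3] 97.5 -0.14693139556824925
post tip [695.5 122.8  72. ] [149.3   0.6] 149.3 0.21856566653892
postfoot [695.5 122.6  16. ] [149.4   0.4] 149.4 0.13794443365157436
```

```bash
python3 -m inch '[[[0,-0.08,0],[0,0,0],0],[[0,-0.15,0],[0,0,0],0],[[0,-0.15,0],[0,0,0],0],[[0,-0.15,0],[0,0,0],0],[[0,0.5,0],[0,0,0],0],[[0,1.5,0],[0,0,0],0],[[0,2.0,0],[0,0,0],0],[[0,2,-2],[0,0,0],0],[[0,2,-6],[0,0,0],0],[[0,2,-10],[0,0,0],0],[[-3,2,-14],[0,0,0],0],[[-6,2,-18],[0,0,0],0],[[-8,2,-20],[0,0,0],0],[[-8,2,-20],[0,0,0],0],[[-8,2,-20],[0,0,0],0],[[-8,2,-20],[0,0,0],0]]'
python3 - <<'E'
from h import *
s=telemetry.sense(); print(s["tool_pos"].round(2),s["tcp_rot"].round(3),s["ft_force"],tb(s["tool_pos"]))
im=viewer.snapshot("wrist"); cv2.imwrite("pics/w4.png",im[:,:,::-1])
E
```

```text
time: 7.9
tool_pos: [564.6, 94.4, 236.7]
tcp_rot: [180.0, 0.1, -6.3]
ft_force: [0.4, 0.4, -0.1]
finger_gap: 0.3
[564.64  94.41 236.71] [ 1.79975e+02  1.15000e-01 -6.33800e+00] [ 0.40203955  0.3500078  -0.10977312] [ 22.38262922 -41.99175945]
```

View pics/w4.png

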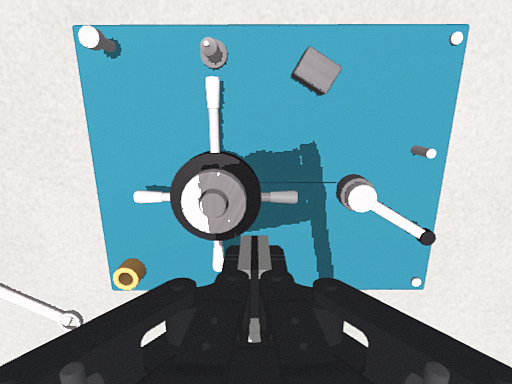

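Run:
```python
from h import *
pos=[564.64,94.41,236.71];rpy=[179.975,.115,-6.338]
im=cv2.imread("pics/w4.png")
cv2.imwrite("pics/w4z.png",cv2.resize(im[30:240,130:330],None,fx=3.5,fy=2.8,interpolation=2) if 0 else cv2.resize(im[30:230,130:330],None,fx=3,fy=3,interpolation=2))
for nm,u,v,h in [("spigot",213,205,68),("end",212,80,44),("armN",213,145,42),("armL",135,197,42),("armR",297,197,42),("post tip",207,43,72),("pivot",361,197,52),("knob",428,238,44),("stop",431,153,46)]:
    q=wray((u,v),h,pos,rpy); p=tb(q); print(nm,q.round(1),p.round(1),np.hypot(*p).round(1),math.degrees(math.atan2(p[1],p[0])))
```

```text
spigot [544.5 139.3  68. ] [-2.6  0.4] 2.6 171.07455685201262
end [667.  125.1  44. ] [120.8  -0.3] 120.8 -0.13536837732149995
armN [603.  133.9  42. ] [56.2  1.5] 56.2 1.5062821416038694
armL [555.6 229.   42. ] [-1.3 90.8] 90.9 90.8493907145754
armR [535.5  49.1  42. ] [ -1.6 -90.2] 90.2 -91.0089551266218
post tip [695.1 121.6  72. ] [149.1  -0.7] 149.1 -0.2603947117946002
pivot [530.9 -18.7  52. ] [   1.2 -158.1] 158.1 -89.55947684465018
knob [470.  -97.8  44. ] [ -50.6 -243.4] 248.6 -101.74462759434587
stop [569.4 -95.1  46. ] [  47.9 -229.8] 234.8 -78.21548410955195
```

View pics/w4z.png

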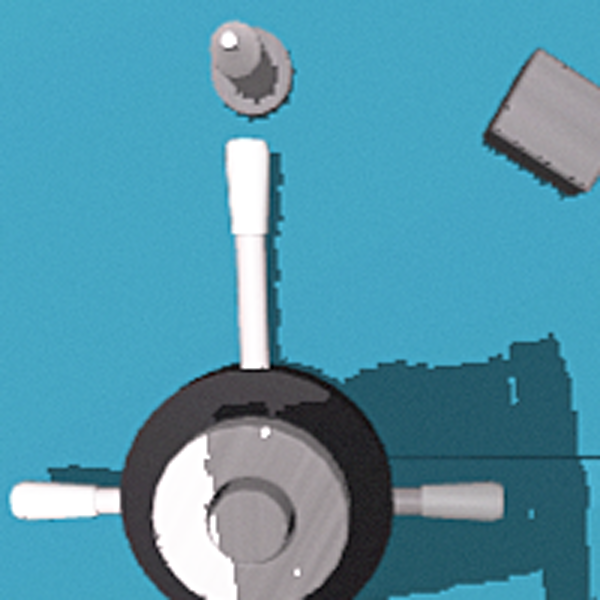

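```bash
python3 -m inch '[[[-2,3.5,0],[0,0,0],0],[[-4,7,0],[0,0,0],0],[[-6,10.5,0],[0,0,0],0],[[-8,13.5,0],[0,0,0],0],[[-9.1,15.8,0],[0,0,0],0],[[-9.1,15.8,3],[0,0,0],0],[[-9.1,15.8,6],[0,0,0],0],[[-9.1,15.8,9],[0,0,0],0],[[-9.1,15.8,12],[0,0,0],0],[[-9.1,15.8,15],[0,0,0],0],[[-9.1,15.8,18],[0,0,0],0],[[-9.1,15.8,19.8],[0,0,0],0],[[-9.1,15.8,19.8],[0,0,0],0],[[-9.1,15.8,19.8],[0,0,0],0]]'
python3 - <<'E'
from h import *
s=telemetry.sense(); print(s["tool_pos"].round(2),s["tcp_rot"].round(3),s["ft_force"],s["joint_pos"])
p=tb(s["tool_pos"]); print(p); q0=p-np.array([0,-160])
for a in np.arange(-150,-80,5):
    q=80*np.array([math.cos(math.radians(a)),math.sin(math.radians(a))])-q0
    print(a,(q[0]/10).round(2),(-q[1]/10).round(2))
im=viewer.snapshot("wrist"); cv2.imwrite("pics/w5.png",im[:,:,::-1])
E
```

```text
time: 9.35
tool_pos: [456.5, -52.2, 39.6]
tcp_rot: [-180.0, 0.1, -6.3]
ft_force: [1.1, -0.2, 0.5]
finger_gap: -0.3
[456.45 -52.21  39.58] [-1.79984e+02  1.42000e-01 -6.32800e+00] [ 1.14252255 -0.19279116  0.47134777] [-1.29233574e+01 -2.44404024e+00  1.17900914e+02 -5.54309366e-04
  6.46862657e+01  8.34048755e+01]
[ -69.06165186 -199.59345878]
-150 -0.02 0.04
-145 0.35 0.63
-140 0.78 1.18
-135 1.25 1.7
-130 1.76 2.17
-125 2.32 2.59
-120 2.91 2.97
-115 3.53 3.29
-110 4.17 3.56
-105 4.84 3.77
-100 5.52 3.92
-95 6.21 4.01
-90 6.91 4.04
-85 7.6 4.01
```

View pics/w5.png

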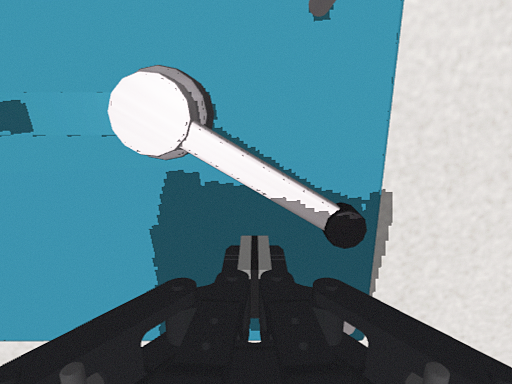

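```bash
python3 -m inch '[[[0.3,0.6,0],[0,0,0],0],[[0.8,1.2,0],[0,0,0],0],[[1.2,1.7,0],[0,0,0],0],[[1.8,2.2,0],[0,0,0],0],[[2.3,2.6,0],[0,0,0],0],[[2.9,3.0,0],[0,0,0],0],[[3.5,3.3,0],[0,0,0],0],[[4.2,3.6,0],[0,0,0],0],[[4.8,3.8,0],[0,0,0],0],[[5.5,3.9,0],[0,0,0],0],[[6.2,4.0,0],[0,0,0],0],[[6.7,4.0,0],[0,0,0],0],[[6.7,4.0,0],[0,0,0],0]]'
python3 - <<'E'
from h import *
s=telemetry.sense(); print(s["tool_pos"].round(2),s["tcp_rot"].round(3),s["ft_force"],tb(s["tool_pos"]))
im=viewer.snapshot("wrist"); cv2.imwrite("pics/w6.png",im[:,:,::-1])
E
```

```text
time: 10.7
tool_pos: [520.2, -99.6, 40.5]
tcp_rot: [180.0, -0.1, -6.3]
ft_force: [0.0, -0.7, 0.1]
finger_gap: -0.0
[520.19 -99.58  40.46] [ 1.79979e+02 -5.10000e-02 -6.30600e+00] [ 0.01624374 -0.72351541  0.09704205] [  -0.51401028 -239.68551873]
```

View pics/w6.png

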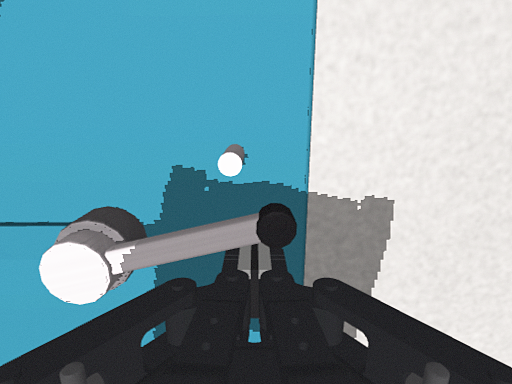

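Run:
```python
from h import *
pos=[520.19,-99.58,40.46];rpy=[179.98,-.05,-6.31]
P=np.array([0,-160])
for nm,u,v,h in [("knob",276,224,48),("bar",190,245,49),("stop",230,164,46),("pivot",74,272,52)]:
    q=wray((u,v),h,pos,rpy); p=tb(q)-P; print(nm,q.round(1),p.round(1),np.hypot(*p).round(1),math.degrees(math.atan2(p[1],p[0])))
```

```text
knob [ 541.3 -111.6   48. ] [ 21.8 -89.3] 91.9 -76.28037675823074
bar [536.  -72.9  49. ] [ 12.3 -51.4] 52.9 -76.5276562786617
stop [569.4 -94.9  46. ] [ 47.9 -69.7] 84.5 -55.490849336331294
pivot [530.2 -20.5  52. ] [0.7 0. ] 0.7 1.2268519583227735
```

```bash
python3 -m inch '[[[0.3,0,0],[0,0,0],0],[[0.6,-0.05,0],[0,0,0],0],[[0.8,-0.1,0],[0,0,0],0],[[1.0,-0.15,0],[0,0,0],0],[[1.1,-0.2,0],[0,0,0],0],[[1.1,-0.2,0],[0,0,0],0]]'
python3 -m inch '[[[0.1,0,0],[0,0,0],0],[[0.2,0,0],[0,0,0],0],[[0.2,0,0],[0,0,0],0]]'
python3 - <<'E'
from h import *
s=telemetry.sense(); print(s["tool_pos"].round(2),s["tcp_rot"].round(3),s["ft_force"],tb(s["tool_pos"]))
im=viewer.snapshot("wrist"); cv2.imwrite("pics/w7.png",im[:,:,::-1])
E
```

```text
time: 11.35
tool_pos: [530.7, -98.6, 40.4]
tcp_rot: [180.0, -0.0, -6.3]
ft_force: [-0.8, 0.2, -0.8]
finger_gap: 0.2
time: 11.65
tool_pos: [532.5, -98.7, 40.3]
tcp_rot: [-180.0, 0.0, -6.3]
ft_force: [-1.9, 1.2, 0.5]
finger_gap: -0.4
[532.46 -98.75  40.26] [-1.79997e+02  3.00000e-03 -6.31400e+00] [-1.94872271  1.15347693  0.48207418] [  11.58719129 -237.5076869 ]
```

View pics/w7.png

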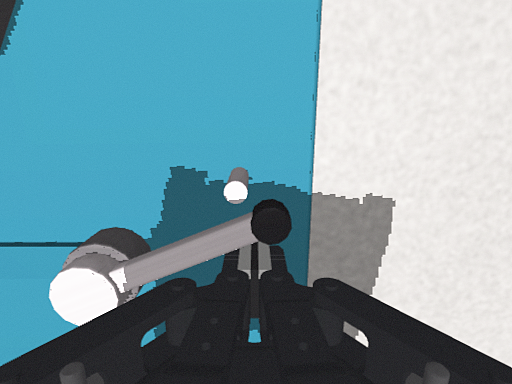

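```bash
python3 - <<'E'
from h import *
pos=[532.46,-98.75,40.26];rpy=[180,0,-6.314]
P=np.array([0,-160])
for nm,u,v,h in [("knob",271,220,48),("bar",190,247,49),("stop",236,192,46)]:
    q=wray((u,v),h,pos,rpy); p=tb(q)-P; print(nm,q.round(1),p.round(1),np.hypot(*p).round(1),math.degrees(math.atan2(p[1],p[0])))
E
python3 -m inch '[[[0.1,0,0],[0,0,0],0],[[0.2,0,0],[0,0,0],0],[[0.2,0,0],[0,0,0],0]]'
python3 -m inch '[[[0.1,0,0],[0,0,0],0],[[0.1,0,0],[0,0,0],0]]'
```

```text
knob [ 555.8 -108.8   48. ] [ 35.9 -84.9] 92.2 -67.10808129151404
bar [547.5 -72.   49. ] [ 23.6 -49.2] 54.6 -64.42667482534584
stop [569.4 -95.1  46. ] [ 47.9 -69.8] 84.7 -55.538750935379646
time: 12.0
tool_pos: [534.5, -99.0, 40.3]
tcp_rot: [180.0, -0.0, -6.3]
ft_force: [-1.2, 0.8, 1.3]
finger_gap: -0.2
time: 12.2
tool_pos: [534.8, -99.0, 40.1]
tcp_rot: [-180.0, 0.1, -6.3]
ft_force: [-4.6, 1.3, 2.4]
finger_gap: -0.2
```

```bash
python3 -m inch '[[[0.1,0,0],[0,0,0],0],[[0.1,0,0],[0,0,0],0]]'
python3 -m inch '[[[0.1,0,0],[0,0,0],0],[[0.1,0,0],[0,0,0],0],[[0.1,0,0],[0,0,0],0]]'
```

```text
time: 12.4
tool_pos: [535.1, -99.1, 40.0]
tcp_rot: [-180.0, 0.2, -6.3]
ft_force: [-8.6, 0.5, 4.7]
finger_gap: 0.0
time: 12.7
tool_pos: [535.3, -99.1, 39.7]
tcp_rot: [-180.0, 0.3, -6.3]
ft_force: [-12.7, 0.6, 7.6]
finger_gap: 0.2
```

```bash
python3 -m inch '[[[-0.5,0,0],[0,0,0],0],[[-1.5,0,0],[0,0,0],0],[[-2.5,0,0],[0,0,0],0],[[-3,0,-2],[0,0,0],0],[[-3,0,-6],[0,0,0],0],[[-3,0,-10],[0,0,0],0],[[-3,-3,-14],[0,0,0],0],[[-3,-6,-18],[0,0,0],0],[[-3,-10,-20],[0,0,0],0],[[-1,-14,-22],[0,0,0],0],[[0,-15,-24],[0,0,0],0],[[0,-15,-24],[0,0,0],0],[[0,-15,-24],[0,0,0],0],[[0,-15,-24],[0,0,0],0]]'
python3 - <<'E'
from h import *
s=telemetry.sense(); print(s["tool_pos"].round(2),s["tcp_rot"].round(3),s["ft_force"],tb(s["tool_pos"]))
im=viewer.snapshot("wrist"); cv2.imwrite("pics/w8.png",im[:,:,::-1])
im=viewer.snapshot("scene"); cv2.imwrite("pics/s8.png",im[:,:,::-1])
E
```

```text
time: 14.1
tool_pos: [552.7, 48.9, 278.7]
tcp_rot: [180.0, 0.1, -6.4]
ft_force: [-0.8, 0.1, -0.0]
finger_gap: 0.1
[552.72  48.86 278.68] [ 1.79971e+02  1.28000e-01 -6.36700e+00] [-0.82531649  0.10859375 -0.00501335] [ 15.5313337  -88.56650508]
```

View pics/w8.png

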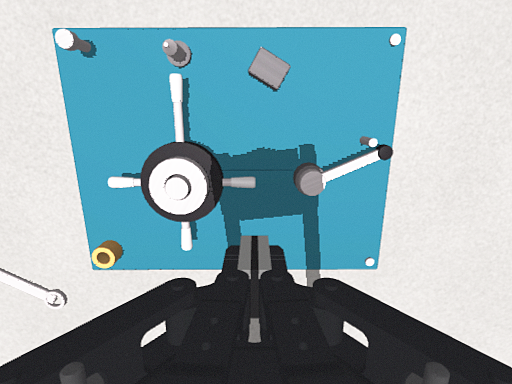

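View pics/s8.png

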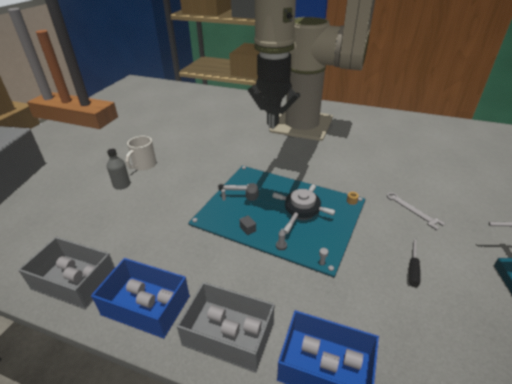

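Run:
```python
from h import *
pos=[552.72,48.86,278.68];rpy=[179.97,.128,-6.367]
P=np.array([0,-160])
for nm,u,v,h in [("spigot",176,187,68),("end",176,77,44),("armL",110,182,42),("armR",254,183,42),("armN",186,247,42),("post tip",167,44,72),("pivot",308,179,52),("knob",385,153,46),("stop",373,143,46)]:
    q=wray((u,v),h,pos,rpy); p=tb(q); l=p-P; print(nm,q.round(1),p.round(1),np.hypot(*p).round(1),"ang",math.degrees(math.atan2(p[1],p[0])),"lever",np.hypot(*l),math.degrees(math.atan2(l[1],l[0])))
```

```text
spigot [546.4 140.5  68. ] [-0.8  1.8] 2.0 ang 113.25660060299069 lever 161.83806482126207 90.27937411975452
end [666.9 124.2  44. ] [120.7  -1.2] 120.8 ang -0.5562982533447072 lever 199.51563274830679 52.75604513512028
armL [556.1 228.4  42. ] [-0.8 90.2] 90.3 ang 90.52821640725897 lever 250.24987762866587 90.19049829062733
armR [534.8  50.7  42. ] [ -2.4 -88.7] 88.8 ang -91.56993403825491 lever 71.29684413611704 91.95499787090989
armN [458.3 149.9  42. ] [-89.4   1.5] 89.4 ang 179.06037771273225 lever 184.54338300917368 118.9613578964932
post tip [695.2 121.2  72. ] [149.3  -1. ] 149.3 ang -0.400291024372972 lever 218.04924305682604 46.8023596135344
pivot [534.9 -14.9  52. ] [   4.8 -153.9] 154.0 ang -88.2086936641849 lever 7.757059239651055 51.64348208054091
knob [ 555.  -109.5   46. ] [  35.2 -245.8] 248.3 ang -81.85503126747803 lever 92.69031709046433 -67.6990904217723
stop [568.5 -95.3  46. ] [  47.1 -230.1] 234.9 ang -78.44094861556815 lever 84.42797987027957 -56.12354346737691
```

Run:
```python
import cv2
im=cv2.imread("pics/w8.png")
cv2.imwrite("pics/w8z.png",cv2.resize(im[130:205,290:400],None,fx=7,fy=7,interpolation=cv2.INTER_NEAREST))
```

```text
(no output)
```

View pics/w8z.png

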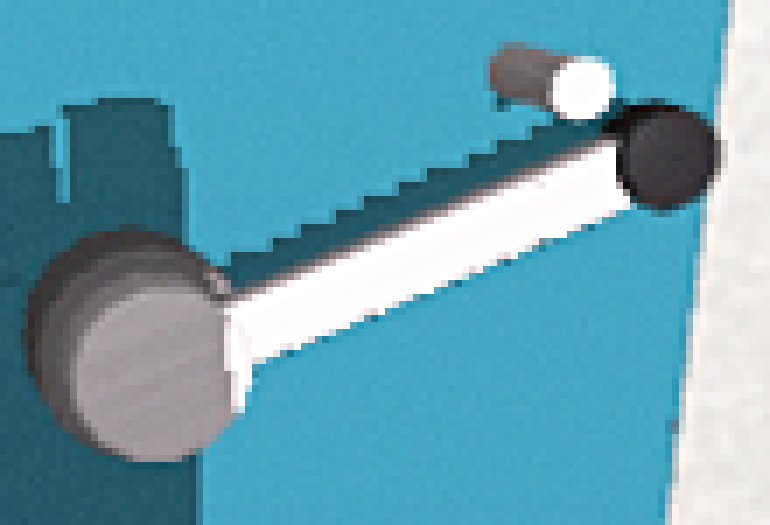

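Run:
```python
from h import *
pos=[552.72,48.86,278.68];rpy=[179.97,.128,-6.367]
P=np.array([0,-160]); f=lambda u,v,h: tb(wray((290+(u-3)/7,130+(v-3)/7),h,pos,rpy))-P
for e,h in (((250,362),(630,208)),49),(((235,300),(615,143)),49):
    a,b=[f(*q,h) for q in e]; d=b-a; print(a,b,math.degrees(math.atan2(d[1],d[0])))
a=f(155,373,52);b=f(667,157,50); d=b-a; print(a,b,math.degrees(math.atan2(d[1],d[0])))
```

```text
[  1.24171274 -15.68807933] [ 28.09681885 -78.86308034] -66.97010591499529
[ 12.23605518 -12.3937538 ] [ 39.16021158 -75.06486018] -66.75113900758694
[0.02347904 1.35352592] [ 36.91590838 -83.72196326] -66.55634914525085
```

Run:
```python
from h import *
s=telemetry.sense(); print(s["time"],s["ft_force"]); print(r.hand_in())
```

```text
14.2 [-0.049467   -0.6622252  -0.49584863]
the job is handed in; nothing more can be done
None
```

I turned the turntable until its long arm points at the index post, then pushed the brake lever home. I handed the job in at 14.2 s; no verdict was reported.

**Turntable:** I pushed the long arm about 101° counter-clockwise with the closed fingers. The last wrist picture puts its end at about −1 mm sideways of the post line, where 9 mm is allowed. I did not read its speed directly. The post itself also measures about −1 mm in that picture, so the two agree within roughly half a degree.

**Brake lever:** I pushed it until it stopped moving and the force rose to about 13 N. From its edges and knob it stands at about −66.7° to the base's +x, or about 1.19 rad; home is 1.2.

**Checks that disagreed:**
- A first, rougher reading of the knob gave −67.7°, which still counts as home.
- The picture seems to show a few millimetres between the bar and the stop pin. I relied on the force rise and the measured angle instead.

**Everything else:** The bearing looks seated, and I saw no loose part moved in the last pictures. I judged both by eye, not by measuring. At hand-in the gripper hung clear, about 28 cm above the bench, with wrist force below 1 N.

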